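# Clamp a carton in the packing jig

### The job

On the packing bench, push the loose carton along the jig with the fingertips until it sits squarely against the blue stop, and only then push the red clamp lever over past centre so that it snaps shut and its rubber pad holds the carton down. Only push: do not lift or tip the carton, and leave everything else on the bench where it stands.

Things in the scene. Friction and masses are not known exactly. Their poses are not given: they have to be found in the camera images.
- jig: Fixed jig: grey plate 300 x 145, top 12 above the bench, x=-180 to +120. Origin on the bench; +x is the way the carton is pushed home, +y across, z up. Two aluminium side guides (inner faces y=-52.5 and +52.5, tops 32 above the bench, x=-180 to +50) lead to the blue stop. Carton home: its centre at jig x=-10. Nothing stands within 55 of the line y=0 from x=-240 to -180 or +120 to +210.
- stop_face (a point): Centre of the blue stop bar's face that the carton must touch, at jig x=+50, 34.5 above the bench; the bar is 12 thick, 125 wide, its top 57 above the bench.
- carton: Loose closed cardboard carton, 120 long (own x) x 95 wide (y) x 60 high, 0.2 to 0.45 kg, on the jig plate between the guides, its x axis within 0.03 rad of jig +x, 50 to 100 short of the stop. Origin at the centre of its underside, 12 above the bench. Too wide to grip; slides with a few N.
- clamp (a joint): Over-centre toggle lever (rad): 0 = open, red grip leaning 0.6 rad from upright away from the carton (to jig +x), pad arm raised; about 1.17 = closed, grip leaning 0.6 rad towards the carton, pad on its top (end stop 1.2). Centre 0.6, grip upright. A spring drives it to the nearer end: 0.5 N m at the ends (5 N at the grip), nil at centre.
- pivot (a point): Middle of the lever's hinge line (parallel to jig y), at jig x=+75, 95 above the bench, between two steel cheeks behind the stop (jig x=61 to 95, y within 20, tops 110 above the bench).
- grip_end (a point): Centre of the red grip's free end, 115 from the pivot: open, at jig x=+140, 190 above the bench; upright, x=+75, 210 high; closed, x=+10, 190 high. The red grip is the last 65 of the handle, 28 wide (jig y), 16 thick; steel bar below. The pad arm is one rigid piece with it.
- pad (a point): Centre of the working face of the black rubber pad (28 across, 12 thick) under the end of the pad arm, 80 from the pivot; it moves with the lever and, closed, presses on the carton's top.
- tape_roll: Bystander, leave alone: brown packing tape roll lying flat, 90 across, 48 high. Origin at its underside centre.
- label_roll: Bystander, leave alone: white label roll standing on end, 60 across, 50 high. Origin at its underside centre.
- marker: Bystander, leave alone: white marker pen with blue cap lying down, 130 long, 17 thick. Origin at its underside centre.
- thread_cone: Bystander, leave alone: white cone of thread, 94 across the foot, 160 high. Origin at its underside centre.
- jar: Bystander, leave alone: clear jar with white lid, 72 across, 100 high. Origin at its underside centre.
- spare_carton: Bystander, leave alone: small cardboard carton 90 x 70 x 80 high, not the one to clamp. Origin at its underside centre.
- scraper: Bystander, leave alone: spatula-like scraper lying flat, 200 long. Origin at its underside.
Mind the look-alikes: they are no part of the job. Leave any green, pink or yellow look-alike of the carton alone.

How it is judged:
On the way, in this order (a step that is already met when the one before it is completed fails the run):
1. the carton stands squarely against the stop while the lever is still open (x of carton in the frame of jig above -0.014 m and angle between the x axis of carton and the x axis of jig, either way round below 0.05 rad and height (world z) of carton below 0.016 m and value of joint clamp below 0.25 rad), for 0.2 s.
2. the lever has snapped over to its closed position (value of joint clamp above 1.1 rad), for 0.2 s.
At the end, for the whole second after the job is handed in: The carton is at rest flat on the jig plate, within 4 mm of the stop and 0.05 rad of square; the lever is closed (joint above 1.1 rad) with its pad down on the carton (pad face below 76 mm) (x of carton in the frame of jig above -0.014 m and angle between the x axis of carton and the x axis of jig, either way round below 0.05 rad and height (world z) of carton below 0.016 m and value of joint clamp above 1.1 rad and height (world z) of pad below 0.076 m and linear speed of carton below 0.02 m/s); the robot touches nothing.
It fails at once if the carton is lifted or tipped (height (world z) of carton above 0.024 m or angle between carton's own z axis and vertical above 0.2 rad).
It fails at once if a bystander is moved more than 20 mm (distance of any of tape_roll, label_roll, marker, thread_cone, jar, spare_carton, scraper from where it was at the start of the episode above 0.02 m).
It also fails if it takes over 43 s, if anything falls off the work surface, if the arm or the gripper's body presses on something with over 40 N, if the wrist force passes 120 N, or if a joint passes its speed limit or range.

### The arm

A 6-joint arm with a two-finger parallel gripper is mounted at the origin on the work surface. World frame = base frame: x ahead of the robot, y to its left, z up, the work surface at z = 0. Lengths are in m, angles in rad, forces in N, time in s.
With the tool pointing down it reaches from about 0.3 to 0.825 m from the base axis. Payload 5.4 kg.
Tool frame: the origin (TCP) lies midway between the tips of the shut fingers; the grasp point (between the pads) lies 19 mm behind it; z points along the fingers, y is the line along which they close (so a half turn about z gives the same grasp; the last joint's range is limited). The gripper opens to 92 mm and grips with 3 to 60 N. Pads are 20 mm wide; open, the fingers measure 128 mm over their backs; the gripper's body (75 mm by 189 mm) begins 69 mm behind the grasp point.
Start: joints at [-1.345, 0.158, 1.597, -0, 1.386, -0.21], TCP at [0.243, -0.521, 0.215] pointing down, gripper open.
Joint ranges: [-2.91, 2.91], [-0.94, 2.29], [0.18, 2.7], [-1.29, 4.43], [0.17, 2.64], [-3, 3]. Speed limits (rad/s): [2.57, 2.57, 3.14, 3.14, 3.14, 3.14].

### API

Orientations are given as a unit quaternion [x, y, z, w].
In Python, from workcell import * gives the robot as it stands.
- The arm moves only by the shell command python3 -m jog 'ROWS' [OPENING]. ROWS is JSON, a list of rows, each an object of numbers: "dx", "dy", "dz": the shift along the tool's x, y, z in m; "wx", "wy", "wz": the turn, a rotation vector about the tool's x, y, z in rad. A call has 1 to 8 rows; each row shifts and turns the commanded pose from where the row before left it, along the tool's axes as they then stand; what a row does not reach is not made up. A row lasts 1/12 s, in which the tool goes at most 41.7 mm and 7.16 degrees, less where a joint would pass 70% of its speed; a pose out of reach is approached as far as the arm can. A call is refused whole if a number of a shift passes 0.0417 or a number of a turn 0.125, either way. A call with a gripper value outside its range is refused whole. OPENING is the closure, from 0 (fully open) to 1 (shut), set as the call begins (- or left out, the last holds). The fingers move at their own pace and stop on an object; the grip force is fixed at half the most. Time passes only in rows, so rows that do not move let the fingers close. It gives the time, the measured TCP pose, the force, the opening and the grip force at its end, in the units of the state.
- observe(): the state, without advancing time (a new reading comes with each control period).
- read_camera(name): name is "scene" or "side" or "wrist"; returns the picture (400x640x3 uint8, blue, green, red); there is no depth.
- get_calibration(name): a dict with "fov_y" (degrees; the focal length in pixels is half the picture's height over the tangent of half this angle, whatever the lens; pixels are square), "cx", "cy" (the principal point, pixels), "D" ([k1, k2, p1, p2, k3] as OpenCV has them; the pictures are not rectified), "position" and "orientation" of the camera in the world. Camera axes: x right, y down, z forward; pixel columns grow to the right and rows downward; lengths in m; the calibration is good to about 2 mm. A picture is of the moment at which its call begins: read the wrist's pose just before it. get_calibration takes no time and is no camera call; for the wrist camera it gives the pose at the moment of the call.
- job_done(): hands the job in; it is judged then, once.
The state is a dict: "time": time; "q": joint angles; "joint_vel": joint speeds; "effort": joint torques, N m; "tcp_pos": TCP position; "orientation": TCP orientation; "force": force on the tool from outside, world axes, zero at the start; "ft_torque": the same for the moment, N m; "grip_width": finger opening in m; "grasp_force": force on a finger pad.
Only numpy, scipy, OpenCV 4.12 (cv2) and the standard library are available. Lean on these libraries where they do the work, as an engineer would, in place of code of your own. Each camera call takes 0.05 s, during which the arm holds its last target. There are 200 camera calls.

## Working session

There is one attempt and no reset: what is moved stays moved. The work goes in short steps, Python scripts to look and compute and a shell command to move; the robot and the scene stay as the last step left them, time stands still between calls to the robot, and variables do not carry over. Pictures are saved under pics/ and viewed, at most 10 in all, crops included, and the job is handed in when it is done.

```bash
mkdir -p pics
python3 - <<'E'
from workcell import *
import cv2
for n in("scene","side"):
    cv2.imwrite(f"pics/{n}0.png",read_camera(n)); print(n,get_calibration(n))
print(observe())
E
```

```text
scene {'fov_y': 42.160794624745265, 'cx': 314.76304205515436, 'cy': 200.14890222536073, 'D': array([-0.17478107,  0.        ,  0.        ,  0.        ,  0.        ]), 'position': array([1.25348239, 0.01618701, 1.3647346 ]), 'orientation': array([ 0.66870107,  0.69071081, -0.20124232, -0.18777377])}
side {'fov_y': 46.8577809355889, 'cx': 317.2395389468392, 'cy': 196.2352904707032, 'D': array([-0.07762154,  0.        ,  0.        ,  0.        ,  0.        ]), 'position': array([0.17272238, 0.75003175, 1.0292919 ]), 'orientation': array([-0.1777216 ,  0.91352519, -0.35698907,  0.08028434])}
{'time': 0.1, 'q': array([-1.34506434e+00,  1.58934487e-01,  1.59810855e+00,  1.91710189e-06,
        1.38622084e+00, -2.10118169e-01]), 'joint_vel': array([ 0.00115061, -0.00318878, -0.00329393,  0.00069969,  0.00280815,
       -0.00035134]), 'effort': array([-1.75414298e-04, -3.86504066e+01, -3.22958565e+01,  7.03649665e-02,
        3.39913066e-02, -5.53731934e-05]), 'tcp_pos': array([ 0.24259552, -0.52068843,  0.21374522]), 'orientation': array([ 9.76347856e-01,  2.16203993e-01, -5.58135898e-06, -8.35590504e-04]), 'force': array([-0.17774767,  1.41964774,  0.11715872]), 'ft_torque': array([ 0.03421318, -0.00698156,  0.05157281]), 'grasp_force': 0.0, 'grip_width': 0.09170968565849137}
```

View pics/scene0.png

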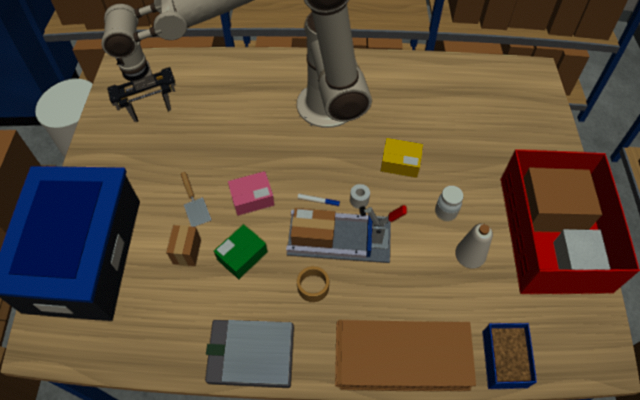

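View pics/side0.png

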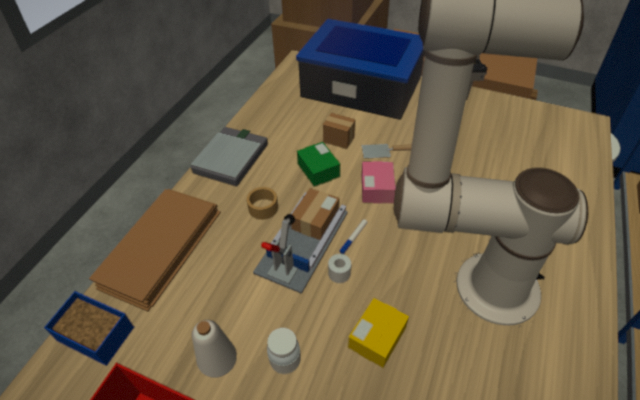

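The scene view shows brown carton candidates at (313,228), in the jig, and (184,245), the spare. The coloured look-alikes are green (240,250), pink (250,193) and yellow (402,157). I choose (313,228): it sits between the guides facing the blue stop (372,235), with the red grip at (398,213). I'll check it in one crop.

Run:
```python
import cv2
a=cv2.imread("pics/scene0.png")[175:275,275:415]
cv2.imwrite("pics/c1.png",cv2.resize(a,None,fx=5.5,fy=5.5,interpolation=cv2.INTER_CUBIC))
a=cv2.imread("pics/side0.png")[180:295,245:365]
cv2.imwrite("pics/c2.png",cv2.resize(a,None,fx=5,fy=5,interpolation=cv2.INTER_CUBIC))
```

```text
(no output)
```

View pics/c1.png

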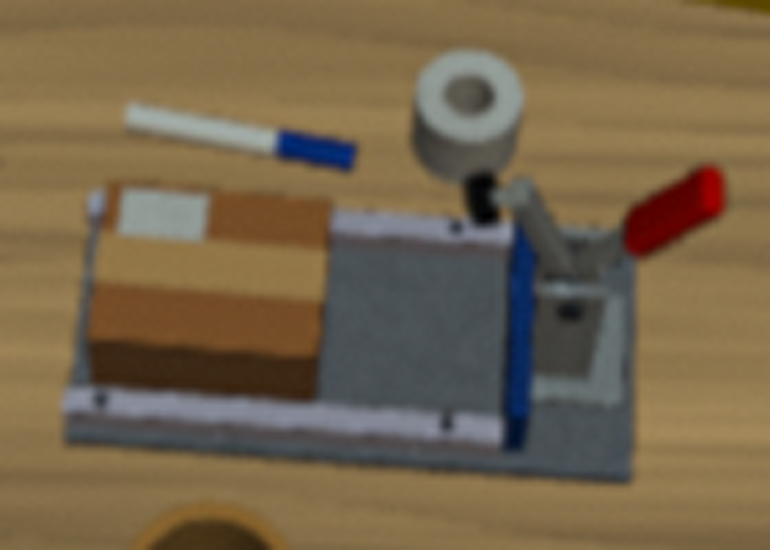

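View pics/c2.png

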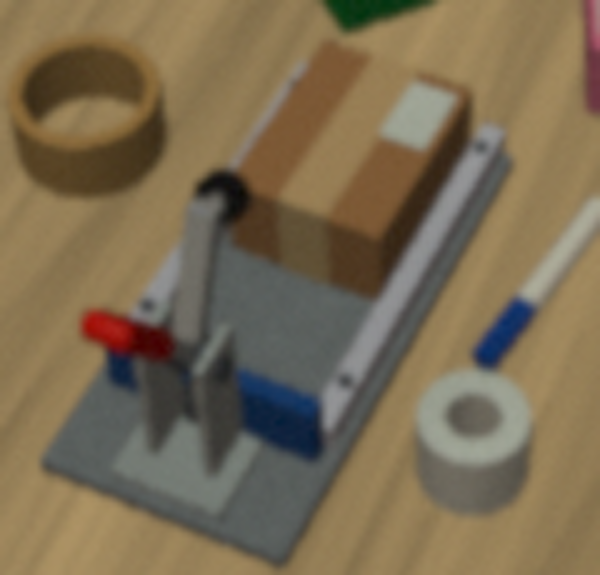

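The crops confirm it: a brown carton with a tape stripe and white label, between the guides and short of the blue stop, with the lever open (red grip to the right, away from the carton). Next I'll fit the jig and carton poses from corner pixels in both cameras.

```bash
cat > h.py <<'E'
from workcell import *
import cv2,numpy as np
from scipy.optimize import least_squares
from scipy.spatial.transform import Rotation as R
def proj(c,P):
    f=200/np.tan(np.radians(c["fov_y"])/2);K=np.array([[f,0,c["cx"]],[0,f,c["cy"]],[0,0,1]])
    Rc=R.from_quat(c["orientation"]).inv()
    return cv2.projectPoints(np.asarray(P,float),Rc.as_rotvec(),-Rc.apply(c["position"]),K,c["D"])[0][:,0]
def world(p,P):
    P=np.asarray(P,float);c,s=np.cos(p[2]),np.sin(p[2])
    return np.c_[p[0]+c*P[:,0]-s*P[:,1],p[1]+s*P[:,0]+c*P[:,1],P[:,2]]
def fit(obs,p0):
    # obs: list of (cam calib, 3D pts (m), pixels)
    g=lambda p:np.concatenate([(proj(c,world(p,P))-U).ravel() for c,P,U in obs])
    r=least_squares(g,p0,loss="soft_l1"); return r.x,r.fun.reshape(-1,2).round(1)
E
python3 - <<'E'
from h import *
S=get_calibration("scene");D=get_calibration("side")
s=lambda U:np.array(U)/5.5+[275,175]
d=lambda U:np.array(U)/5+[245,180]
J=[(S,np.array([[120,-72.5,12],[140,0,190],[50,-62.5,57]])/1e3,s([[632,472],[716,178],[508,415]])),
   (D,np.array([[120,-72.5,12],[120,72.5,12],[-180,72.5,12],[50,62.5,57],[140,0,190]])/1e3,d([[45,463],[280,555],[510,158],[325,400],[92,326]]))]
p,r=fit(J,[.55,0,1.57]);print(p,r)
C=[(S,np.array([[-60,47.5,72],[60,47.5,72],[-60,-47.5,72],[60,-47.5,72]])/1e3,s([[105,183],[331,200],[90,340],[323,357]])),
   (D,np.array([[-60,-47.5,72],[-60,47.5,72],[60,-47.5,72],[60,47.5,72]])/1e3,d([[333,42],[470,95],[240,175],[383,240]]))]
q,r=fit(C,[.55,-.1,1.57]);print(q,r)
c,n=np.cos(p[2]),np.sin(p[2]);v=q[:2]-p[:2];print("carton in jig",c*v[0]+n*v[1],-n*v[0]+c*v[1],q[2]-p[2])
print(world(p,np.array([[-240,0,0],[-180,0,0],[-70,0,0],[50,0,0],[140,0,190],[10,0,190]])/1e3))
E
```

```text
[0.53097959 0.08067361 1.51906978] [[ 0.  -0.1]
 [ 0.3  0.3]
 [-0.3 -1.6]
 [-2.2 -0.9]
 [-0.   0.9]
 [ 0.2 -1. ]
 [-1.  -0.4]
 [ 1.5  0.6]]
[ 0.52257687 -0.02581217  1.51741092] [[ 0.4 -1.7]
 [ 0.3 -1.9]
 [-0.6 -1.6]
 [-0.5 -1.5]
 [-3.  -0.9]
 [-0.2 -1.5]
 [-3.8  1.3]
 [-0.9 -0.4]]
carton in jig -0.10677780360013454 0.0028858007622838107 -0.0016588675463282687
[[ 0.51857076 -0.15900539  0.        ]
 [ 0.52167297 -0.09908564  0.        ]
 [ 0.52736035  0.01076723  0.        ]
 [ 0.53356477  0.13060673  0.        ]
 [ 0.53821808  0.22048635  0.19      ]
 [ 0.53149663  0.09066023  0.19      ]]
```

```bash
cat >> h.py <<'E'
JIG=[.53098,.08067,1.519]
def tojig(P): 
    c,s=np.cos(JIG[2]),np.sin(JIG[2]);v=np.asarray(P)[:2]-JIG[:2];return np.array([c*v[0]+s*v[1],-s*v[0]+c*v[1],P[2]])
def need(target,yaw=None):
    o=observe();Rt=R.from_quat(o["orientation"]);t=world(JIG,[target])[0]
    X=Rt.as_matrix();yaw=JIG[2] if yaw is None else yaw
    G=np.array([[np.cos(yaw),np.sin(yaw),0],[np.sin(yaw),-np.cos(yaw),0],[0,0,-1]]).T
    print("jig tcp",tojig(o["tcp_pos"]).round(4),"shift tool",Rt.inv().apply(t-o["tcp_pos"]).round(4),"turn",R.from_matrix(X.T@G).as_rotvec().round(4),"t",o["time"],"F",o["force"].round(1))
E
python3 -m jog '[{"wz":-0.12},{"wz":-0.12},{"wz":-0.12},{"wz":-0.12},{"wz":-0.12},{"wz":-0.12},{"wz":-0.12},{"wz":-0.12}]' 0.46
python3 -m jog '[{"wz":-0.12},{}]'
python3 -c "from h import *; need([-.225,0,.2])"
```

```text
jig tcp [-0.6155  0.2569  0.2137] shift tool [ 0.4099 -0.2246  0.0143] turn [-0.0013 -0.0012 -1.0831] t 0.1 F [-0.2  1.4  0.1]schema error: expected keys dx, dy, dz, wx, wy, wz
schema error: expected keys dx, dy, dz, wx, wy, wz
```

```bash
python3 -m jog '[{"dx":0,"dy":0,"dz":0,"wx":0,"wy":0,"wz":-0.12},{"dx":0,"dy":0,"dz":0,"wx":0,"wy":0,"wz":-0.12},{"dx":0,"dy":0,"dz":0,"wx":0,"wy":0,"wz":-0.12},{"dx":0,"dy":0,"dz":0,"wx":0,"wy":0,"wz":-0.12},{"dx":0,"dy":0,"dz":0,"wx":0,"wy":0,"wz":-0.12},{"dx":0,"dy":0,"dz":0,"wx":0,"wy":0,"wz":-0.12},{"dx":0,"dy":0,"dz":0,"wx":0,"wy":0,"wz":-0.12},{"dx":0,"dy":0,"dz":0,"wx":0,"wy":0,"wz":-0.12}]' 0.46
python3 -m jog '[{"dx":0,"dy":0,"dz":0,"wx":0,"wy":0,"wz":-0.12},{"dx":0,"dy":0,"dz":0,"wx":0,"wy":0,"wz":0}]'
python3 -c "from h import *; need([-.225,0,.2])"
```

```text
time: 0.77
tcp_pos: [0.2426, -0.5209, 0.214]
orientation: [0.764, 0.645, 0.0, -0.001]
force: [0.2, 0.3, -0.5]
grip_width: 0.0498
grasp_force: 0.0
time: 0.93
tcp_pos: [0.2426, -0.5209, 0.2141]
orientation: [0.725, 0.688, 0.0, -0.0]
force: [0.2, -0.1, 0.4]
grip_width: 0.0497
grasp_force: 0.0
jig tcp [-0.6157  0.2568  0.2141] shift tool [0.3908 0.2568 0.0144] turn [-0.0003 -0.001  -0.0002] t 0.9333 F [ 0.2 -0.1  0.4]
```

```bash
python3 -m jog '[{"dx":0.0325,"dy":0.0214,"dz":0,"wx":0,"wy":0,"wz":0},{"dx":0.0325,"dy":0.0214,"dz":0,"wx":0,"wy":0,"wz":0},{"dx":0.0325,"dy":0.0214,"dz":0,"wx":0,"wy":0,"wz":0},{"dx":0.0325,"dy":0.0214,"dz":0,"wx":0,"wy":0,"wz":0},{"dx":0.0325,"dy":0.0214,"dz":0,"wx":0,"wy":0,"wz":0},{"dx":0.0325,"dy":0.0214,"dz":0,"wx":0,"wy":0,"wz":0}]' 
python3 -m jog '[{"dx":0.0325,"dy":0.0214,"dz":0,"wx":0,"wy":0,"wz":0},{"dx":0.0325,"dy":0.0214,"dz":0,"wx":0,"wy":0,"wz":0},{"dx":0.0325,"dy":0.0214,"dz":0,"wx":0,"wy":0,"wz":0},{"dx":0.0325,"dy":0.0214,"dz":0,"wx":0,"wy":0,"wz":0},{"dx":0.0325,"dy":0.0214,"dz":0,"wx":0,"wy":0,"wz":0},{"dx":0.0325,"dy":0.0214,"dz":0,"wx":0,"wy":0,"wz":0},{"dx":0,"dy":0,"dz":0,"wx":0,"wy":0,"wz":0}]' 
python3 -c "
from h import *
need([-.225,0,.038]);cv2.imwrite('pics/w1.png',read_camera('wrist'));c=get_calibration('wrist')
print(proj(c,world(JIG,np.array([[-180,72.5,12],[-180,-72.5,12],[50,62.5,57],[50,-62.5,57],[120,-72.5,12],[-165,47.5,72],[-165,-47.5,72]])/1e3)).round())"
```

```text
time: 1.43
tcp_pos: [0.3823, -0.3318, 0.2144]
orientation: [0.728, 0.686, 0.0, -0.0]
force: [0.8, -1.1, -0.1]
grip_width: 0.0493
grasp_force: 0.0
time: 2.02
tcp_pos: [0.523, -0.1405, 0.2143]
orientation: [0.725, 0.688, 0.001, -0.001]
force: [0.1, 0.1, -0.2]
grip_width: 0.0494
grasp_force: 0.0
jig tcp [-0.2213 -0.0035  0.2143] shift tool [-0.0042 -0.0037  0.1763] turn [ 0.001  -0.0026 -0.0006] t 2.0167 F [ 0.1  0.1 -0.2]
[[ 259.  143.]
 [ 380.  142.]
 [ 245. -129.]
 [ 393. -130.]
 [ 398. -190.]
 [ 272.  132.]
 [ 367.  132.]]
```

View pics/w1.png

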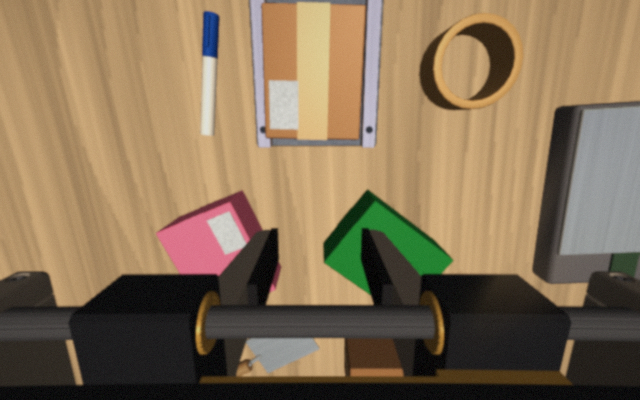

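The wrist view shows the plate's rear corners at (258,146) and (376,147), and the carton's rear top edge from (265,137) to (363,138). The jig is about 3 mm further back and 3 mm to +y of my fit. Pink (220,240) and green (385,245) stay outside the ±55 corridor where I descend.

```bash
sed -i 's/^JIG=.*/JIG=[.5278,.0778,1.519]/' h.py; python3 -c "from h import *; need([-.198,0,.038])"
```

```text
jig tcp [-0.221  -0.0052  0.2142] shift tool [ 0.0229 -0.0051  0.1762] turn [-0.0005 -0.0006 -0.0011] t 2.0667 F [ 0.  -0.2 -0.2]
```

```bash
python3 -m jog '[{"dx":0.022,"dy":-0.006,"dz":0,"wx":0,"wy":0,"wz":0},{"dx":0,"dy":0,"dz":0.035,"wx":0,"wy":0,"wz":0},{"dx":0,"dy":0,"dz":0.035,"wx":0,"wy":0,"wz":0},{"dx":0,"dy":0,"dz":0.035,"wx":0,"wy":0,"wz":0},{"dx":0,"dy":0,"dz":0.035,"wx":0,"wy":0,"wz":0},{"dx":0,"dy":0,"dz":0.025,"wx":0,"wy":0,"wz":0},{"dx":0,"dy":0,"dz":0.011,"wx":0,"wy":0,"wz":0},{"dx":0,"dy":0,"dz":0,"wx":0,"wy":0,"wz":0}]' 
python3 -c "
from h import *
need([-.08,0,.038])"
python3 -m jog '[{"dx":0.005,"dy":0,"dz":0,"wx":0,"wy":0,"wz":0},{"dx":0.005,"dy":0,"dz":0,"wx":0,"wy":0,"wz":0},{"dx":0.005,"dy":0,"dz":0,"wx":0,"wy":0,"wz":0},{"dx":0.005,"dy":0,"dz":0,"wx":0,"wy":0,"wz":0},{"dx":0.005,"dy":0,"dz":0,"wx":0,"wy":0,"wz":0},{"dx":0.005,"dy":0,"dz":0,"wx":0,"wy":0,"wz":0},{"dx":0.005,"dy":0,"dz":0,"wx":0,"wy":0,"wz":0},{"dx":0.005,"dy":0,"dz":0,"wx":0,"wy":0,"wz":0}]' 
python3 -c "
from h import *
need([-.08,0,.038])"
```

```text
time: 2.73
tcp_pos: [0.513, -0.1236, 0.0358]
orientation: [0.727, 0.686, -0.001, -0.003]
force: [-0.1, 0.2, 0.3]
grip_width: 0.0497
grasp_force: 0.0
jig tcp [-0.2019  0.0043  0.0358] shift tool [ 0.1219  0.0036 -0.0019] turn [-0.0057 -0.0021 -0.006 ] t 2.7333 F [-0.1  0.2  0.3]
time: 3.4
tcp_pos: [0.5189, -0.0841, 0.0396]
orientation: [0.726, 0.688, 0.0, 0.001]
force: [0.3, -3.2, 3.7]
grip_width: 0.0495
grasp_force: 2.0
jig tcp [-0.1621  0.0005  0.0396] shift tool [0.0821 0.0002 0.0015] turn [ 0.0021  0.0017 -0.0029] t 3.4 F [ 0.3 -3.2  3.7]
```

```bash
python3 -m jog '[{"dx":0.006,"dy":0,"dz":0,"wx":0,"wy":0,"wz":0},{"dx":0.006,"dy":0,"dz":0,"wx":0,"wy":0,"wz":0},{"dx":0.006,"dy":0,"dz":0,"wx":0,"wy":0,"wz":0},{"dx":0.006,"dy":0,"dz":0,"wx":0,"wy":0,"wz":0},{"dx":0.006,"dy":0,"dz":0,"wx":0,"wy":0,"wz":0},{"dx":0.006,"dy":0,"dz":0,"wx":0,"wy":0,"wz":0},{"dx":0.006,"dy":0,"dz":0,"wx":0,"wy":0,"wz":0},{"dx":0.006,"dy":0,"dz":0,"wx":0,"wy":0,"wz":0}]' 
python3 -m jog '[{"dx":0.004,"dy":0,"dz":0,"wx":0,"wy":0,"wz":0},{"dx":0.004,"dy":0,"dz":0,"wx":0,"wy":0,"wz":0},{"dx":0.003,"dy":0,"dz":0,"wx":0,"wy":0,"wz":0},{"dx":0.003,"dy":0,"dz":0,"wx":0,"wy":0,"wz":0}]' 
python3 -c "
from h import *
need([-.08,0,.038])"
```

```text
time: 4.07
tcp_pos: [0.5205, -0.0352, 0.0385]
orientation: [0.726, 0.687, -0.0, -0.0]
force: [-0.6, -4.0, 2.0]
grip_width: 0.0495
grasp_force: 1.9
time: 4.4
tcp_pos: [0.5212, -0.0215, 0.0385]
orientation: [0.726, 0.687, -0.0, -0.0]
force: [0.0, -3.0, 2.4]
grip_width: 0.0498
grasp_force: 1.8
jig tcp [-0.0995  0.0014  0.0385] shift tool [0.0195 0.0014 0.0005] turn [-0.0004 -0.0001 -0.0032] t 4.4 F [ 0.  -3.   2.4]
```

```bash
python3 -m jog '[{"dx":0.003,"dy":0,"dz":0,"wx":0,"wy":0,"wz":0},{"dx":0.003,"dy":0,"dz":0,"wx":0,"wy":0,"wz":0},{"dx":0.003,"dy":0,"dz":0,"wx":0,"wy":0,"wz":0},{"dx":0.003,"dy":0,"dz":0,"wx":0,"wy":0,"wz":0}]' 
python3 -m jog '[{"dx":0.002,"dy":0,"dz":0,"wx":0,"wy":0,"wz":0},{"dx":0.002,"dy":0,"dz":0,"wx":0,"wy":0,"wz":0}]' 
python3 -c "
from h import *
need([-.08,0,.038])"
```

```text
time: 4.73
tcp_pos: [0.522, -0.0095, 0.0385]
orientation: [0.726, 0.687, -0.0, -0.0]
force: [-0.9, -4.0, 1.9]
grip_width: 0.0498
grasp_force: 1.6
time: 4.9
tcp_pos: [0.5221, -0.0055, 0.0385]
orientation: [0.726, 0.687, -0.0, -0.0]
force: [0.0, -3.1, 2.2]
grip_width: 0.0497
grasp_force: 1.5
jig tcp [-0.0835  0.0013  0.0385] shift tool [0.0035 0.0013 0.0005] turn [-0.0003 -0.0001 -0.0031] t 4.9 F [ 0.  -3.1  2.2]
```

Still only sliding force, so I'll go on in small steps until it rises.

```bash
for i in 1 2 3 ; do :; done; python3 -m jog '[{"dx":0.0015,"dy":0,"dz":0,"wx":0,"wy":0,"wz":0},{"dx":0.0015,"dy":0,"dz":0,"wx":0,"wy":0,"wz":0}]' 
python3 -m jog '[{"dx":0.001,"dy":0,"dz":0,"wx":0,"wy":0,"wz":0},{"dx":0.001,"dy":0,"dz":0,"wx":0,"wy":0,"wz":0}]' | grep -E 'tcp|force'
```

```text
time: 5.07
tcp_pos: [0.5223, -0.0026, 0.0385]
orientation: [0.726, 0.687, -0.0, -0.0]
force: [-0.0, -4.3, 1.4]
grip_width: 0.0494
grasp_force: 1.4
tcp_pos: [0.5224, -0.0007, 0.0385]
force: [-0.7, -2.6, 1.7]
grasp_force: 1.4
```

```bash
python3 -m jog '[{"dx":0.001,"dy":0,"dz":0,"wx":0,"wy":0,"wz":0},{"dx":0.001,"dy":0,"dz":0,"wx":0,"wy":0,"wz":0}]' | grep -E 'tcp|force'
python3 -m jog '[{"dx":0.001,"dy":0,"dz":0,"wx":0,"wy":0,"wz":0},{"dx":0.001,"dy":0,"dz":0,"wx":0,"wy":0,"wz":0}]' | grep -E 'tcp|force'
python3 - <<'E'
from h import *
cv2.imwrite("pics/s2.png",read_camera("scene"))
a=cv2.imread("pics/s2.png")[175:275,275:415]
b=read_camera("side")[180:295,245:365]
cv2.imwrite("pics/c3.png",np.hstack([cv2.resize(a,(420,300),interpolation=2),cv2.resize(b,(313,300),interpolation=2)]))
E
```

```text
tcp_pos: [0.5227, -0.0002, 0.0386]
force: [0.3, -11.1, 0.3]
grasp_force: 5.8
tcp_pos: [0.5227, -0.0001, 0.0387]
force: [-2.5, -19.6, 0.9]
grasp_force: 9.8
```

View pics/c3.png

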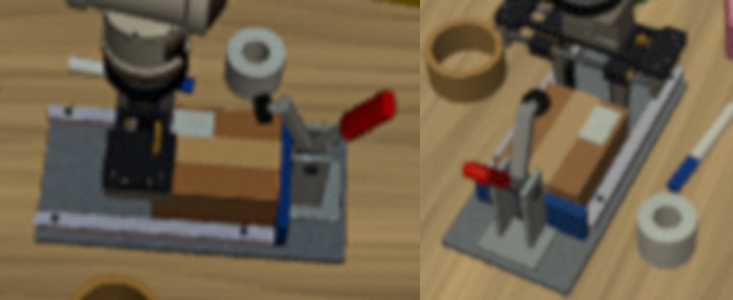

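Pushing force rose from 4 to 20 N with no more travel. In the picture the carton's front edge meets the blue stop (285,190) squarely, and the red grip (368,115) is still open. Next: back off, rise, close the fingers and go over the lever.

```bash
python3 -m jog '[{"dx":0,"dy":0,"dz":0,"wx":0,"wy":0,"wz":0},{"dx":0,"dy":0,"dz":0,"wx":0,"wy":0,"wz":0},{"dx":-0.005,"dy":0,"dz":0,"wx":0,"wy":0,"wz":0},{"dx":-0.012,"dy":0,"dz":0,"wx":0,"wy":0,"wz":0},{"dx":0,"dy":0,"dz":-0.02,"wx":0,"wy":0,"wz":0},{"dx":0,"dy":0,"dz":-0.04,"wx":0,"wy":0,"wz":0},{"dx":0,"dy":0,"dz":-0.04,"wx":0,"wy":0,"wz":0},{"dx":0,"dy":0,"dz":-0.04,"wx":0,"wy":0,"wz":0}]' | grep -E 'tcp|force'
python3 -m jog '[{"dx":0,"dy":0,"dz":-0.04,"wx":0,"wy":0,"wz":0},{"dx":0,"dy":0,"dz":-0.04,"wx":0,"wy":0,"wz":0},{"dx":0,"dy":0,"dz":0,"wx":0,"wy":0,"wz":0},{"dx":0,"dy":0,"dz":0,"wx":0,"wy":0,"wz":0}]' 1
python3 - <<'E'
from h import *
need([.195,0,.26])
cv2.imwrite("pics/s3.png",read_camera("scene"))
a=cv2.imread("pics/s3.png")[175:275,275:415]
b=read_camera("side")[180:295,245:365]
cv2.imwrite("pics/c4.png",np.hstack([cv2.resize(a,(420,300),interpolation=2),cv2.resize(b,(313,300),interpolation=2)]))
E
```

```text
tcp_pos: [0.5208, -0.0135, 0.1794]
force: [0.6, -1.1, -0.3]
grasp_force: 0.0
time: 6.67
tcp_pos: [0.5232, -0.0141, 0.2613]
orientation: [0.726, 0.687, 0.002, 0.002]
force: [0.1, 0.2, -0.9]
grip_width: 0.0253
grasp_force: 0.0
jig tcp [-9.200e-02 -2.000e-04  2.613e-01] shift tool [ 0.287  -0.0011  0.0012] turn [ 0.0055  0.0002 -0.003 ] t 6.6667 F [ 0.1  0.2 -0.9]
```

View pics/c4.png

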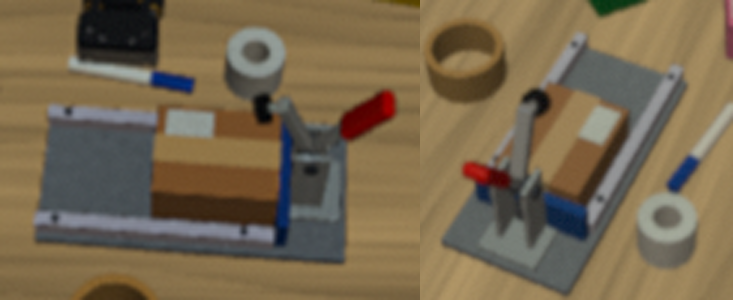

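The carton (215,165) is still square against the stop (283,190), with the lever open. Now I move over to behind the lever and descend.

```bash
python3 -m jog '[{"dx":0.036,"dy":0,"dz":0,"wx":0,"wy":0,"wz":0},{"dx":0.036,"dy":0,"dz":0,"wx":0,"wy":0,"wz":0},{"dx":0.036,"dy":0,"dz":0,"wx":0,"wy":0,"wz":0},{"dx":0.036,"dy":0,"dz":0,"wx":0,"wy":0,"wz":0},{"dx":0.036,"dy":0,"dz":0,"wx":0,"wy":0,"wz":0},{"dx":0.036,"dy":0,"dz":0,"wx":0,"wy":0,"wz":0},{"dx":0.036,"dy":0,"dz":0,"wx":0,"wy":0,"wz":0},{"dx":0.035,"dy":0,"dz":0,"wx":0,"wy":0,"wz":0}]' | grep -E 'tcp|force|width'
python3 -m jog '[{"dx":0,"dy":0,"dz":0,"wx":0,"wy":0,"wz":0}]' | grep -E 'width'
python3 -c "
from h import *
need([.195,0,.16])"
```

```text
tcp_pos: [0.536, 0.2744, 0.2555]
force: [0.6, -0.6, 0.7]
grip_width: 0.0005
grasp_force: 0.0
grip_width: 0.0004
jig tcp [0.2002 0.0028 0.2551] shift tool [-0.0053  0.0034  0.0951] turn [-0.0057 -0.0012  0.0022] t 7.5167 F [ 0.9 -0.1  0.2]
```

```bash
python3 -m jog '[{"dx":0,"dy":0.003,"dz":0.03,"wx":0,"wy":0,"wz":0},{"dx":0,"dy":0,"dz":0.035,"wx":0,"wy":0,"wz":0},{"dx":0,"dy":0,"dz":0.03,"wx":0,"wy":0,"wz":0},{"dx":0,"dy":0,"dz":0,"wx":0,"wy":0,"wz":0}]' | grep -E 'tcp|force|width'
python3 -m jog '[{"dx":-0.008,"dy":0,"dz":0,"wx":0,"wy":0,"wz":0},{"dx":-0.008,"dy":0,"dz":0,"wx":0,"wy":0,"wz":0},{"dx":-0.008,"dy":0,"dz":0,"wx":0,"wy":0,"wz":0},{"dx":-0.008,"dy":0,"dz":0,"wx":0,"wy":0,"wz":0},{"dx":-0.008,"dy":0,"dz":0,"wx":0,"wy":0,"wz":0},{"dx":-0.008,"dy":0,"dz":0,"wx":0,"wy":0,"wz":0}]' | grep -E 'tcp|force|width'
python3 -c "
from h import *
need([.08,0,.16])"
```

```text
tcp_pos: [0.5344, 0.2705, 0.1536]
force: [-1.5, -1.1, -1.0]
grip_width: 0.0004
grasp_force: 0.0
tcp_pos: [0.5401, 0.2276, 0.168]
force: [-1.1, 13.6, 11.1]
grip_width: 0.0005
grasp_force: 6.3
jig tcp [ 0.1503 -0.0046  0.168 ] shift tool [-0.0704 -0.0044  0.0073] turn [ 0.0068 -0.0095 -0.0037] t 8.35 F [-1.1 13.6 11.1]
```

```bash
python3 -m jog '[{"dx":-0.006,"dy":0,"dz":0,"wx":0,"wy":0,"wz":0},{"dx":-0.006,"dy":0,"dz":0,"wx":0,"wy":0,"wz":0},{"dx":-0.006,"dy":0,"dz":0,"wx":0,"wy":0,"wz":0},{"dx":-0.006,"dy":0,"dz":0,"wx":0,"wy":0,"wz":0}]' | grep -E 'tcp|force'
python3 -c "
from h import *
need([.08,0,.16])"
```

```text
tcp_pos: [0.5385, 0.2014, 0.1667]
force: [1.4, 4.0, 3.8]
grasp_force: 2.1
jig tcp [ 0.124  -0.0043  0.1667] shift tool [-0.044  -0.0042  0.0065] turn [ 0.0058 -0.0036 -0.0032] t 8.6833 F [1.4 4.  3.8]
```

Lever is moving at about 4–5 N. Carry on past centre.

```bash
python3 -m jog '[{"dx":-0.006,"dy":-0.001,"dz":0,"wx":0,"wy":0,"wz":0},{"dx":-0.006,"dy":-0.001,"dz":0,"wx":0,"wy":0,"wz":0},{"dx":-0.006,"dy":-0.001,"dz":0,"wx":0,"wy":0,"wz":0},{"dx":-0.006,"dy":-0.001,"dz":0,"wx":0,"wy":0,"wz":0},{"dx":-0.006,"dy":0,"dz":0,"wx":0,"wy":0,"wz":0}]' | grep -E 'tcp|force'
python3 -m jog '[{"dx":-0.006,"dy":0,"dz":0,"wx":0,"wy":0,"wz":0},{"dx":-0.006,"dy":0,"dz":0,"wx":0,"wy":0,"wz":0},{"dx":-0.006,"dy":0,"dz":0,"wx":0,"wy":0,"wz":0},{"dx":-0.006,"dy":0,"dz":0,"wx":0,"wy":0,"wz":0}]' | grep -E 'tcp|force'
python3 - <<'E'
from h import *
need([.06,0,.16])
a=read_camera("scene")[155:275,275:415]
b=read_camera("side")[160:295,235:365]
cv2.imwrite("pics/c5.png",np.hstack([cv2.resize(a,(420,360),interpolation=2),cv2.resize(b,(347,360),interpolation=2)]))
E
```

```text
tcp_pos: [0.5301, 0.1698, 0.1629]
force: [-0.4, 0.4, 0.2]
grasp_force: 0.0
tcp_pos: [0.5295, 0.1463, 0.1634]
force: [-0.2, -0.6, 0.8]
grasp_force: 0.0
jig tcp [0.0685 0.0018 0.1634] shift tool [-0.0084  0.0019  0.0034] turn [-0.0004  0.0002 -0.0033] t 9.4333 F [-0.2 -0.6  0.8]
```

View pics/c5.png

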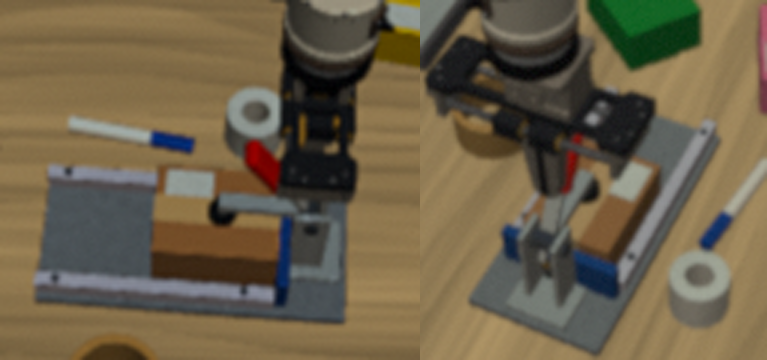

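The lever has snapped over: the grip (262,165) leans toward the carton and the pad (221,210) is on its top. I'll withdraw to +x, rise and check.

```bash
python3 -m jog '[{"dx":0.02,"dy":0,"dz":0,"wx":0,"wy":0,"wz":0},{"dx":0.03,"dy":0,"dz":0,"wx":0,"wy":0,"wz":0},{"dx":0.03,"dy":0,"dz":0,"wx":0,"wy":0,"wz":0},{"dx":0.02,"dy":0,"dz":-0.02,"wx":0,"wy":0,"wz":0},{"dx":0,"dy":0,"dz":-0.04,"wx":0,"wy":0,"wz":0},{"dx":0,"dy":0,"dz":-0.04,"wx":0,"wy":0,"wz":0},{"dx":0,"dy":0,"dz":-0.02,"wx":0,"wy":0,"wz":0},{"dx":0,"dy":0,"dz":0,"wx":0,"wy":0,"wz":0}]' | grep -E 'tcp|force'
python3 - <<'E'
from h import *
c=get_calibration("side")
print((proj(c,world(JIG,np.array([[10,0,190],[-10-60,47.5,72],[50,47.5,72]])/1e3))-[235,160])*[347/130,360/135])
a=read_camera("scene")[155:275,275:415]
b=read_camera("side")[160:295,235:365]
cv2.imwrite("pics/c6.png",np.hstack([cv2.resize(a,(420,360),interpolation=2),cv2.resize(b,(347,360),interpolation=2)]))
E
```

```text
tcp_pos: [0.5379, 0.248, 0.2905]
force: [-0.7, -0.1, 0.1]
grasp_force: 0.0
[[154.98327085 123.61311328]
 [239.92054186 161.81990088]
 [187.10004937 249.75176093]]
```

View pics/c6.png

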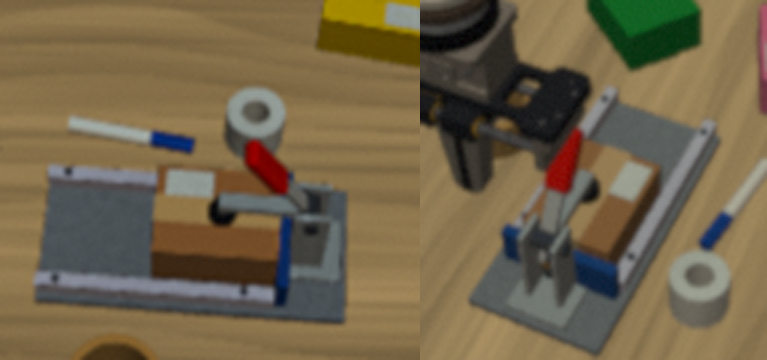

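The carton is against the stop with the pad down, the grip end is at its predicted closed position, and the robot is clear. Handing in.

```bash
python3 -c "
from workcell import *
print(job_done())"
```

```text
the job is handed in; nothing more can be done
None
```

I pushed the carton square against the blue stop, then snapped the red lever shut so its pad holds the carton down. The arm ended clear of everything, and I handed the job in at about 10 s of the 43 s allowed; the hand-in call gave no verdict.

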